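Load a test disc into the matching die of a vacuum press and open the vacuum valve

TASK

Slide the orange disc across the press's loading deck, without lifting it off the deck, until it drops fully home and flush in the round die (not the square one). Only then swing the red valve handle a quarter turn to its open stop to switch on the vacuum, and leave the disc seated. Leave the bottle, the brass weight, the spanner and the jar where they are.

Things in the scene. Friction and masses are not known exactly. Their poses are not given: they have to be found in the camera images.
- deck: Fixed aluminium deck, 272 mm (its x) by 340 mm (y), top 40 mm above the table; origin on the table, z up, x away from the robot give or take its yaw. x -130 to -10 mm: plain feed slab, where the disc starts. -10 to 102: two die plates side by side, flush with the slab, centres at x 46, y +60 and -60 (which is round varies). 102 to 142: plain rear ledge.
- pin (a point): Top centre of the fixed dark guide pin, 14 mm diameter, on the deck at its x = 0, y = 0, between the dies' near corners; it rises 30 mm above the deck top. The disc must go round it.
- round_die: Fixed steel plate 112 (x) by 120 (y) by 40 mm in the deck with the round cavity: 92 mm diameter, 12 mm deep, centred in it, lip chamfered 1.5 mm, floor dark. Origin at the centre of its underside on the table; axes parallel to the deck's.
- cavity (a point): Centre of the floor of the round cavity, 28 mm above the table, 12 mm below the deck top; axes parallel to the deck's.
- square_die: Fixed steel plate of the same size with a square cavity 92 mm wide, 12 mm deep, centred in it: the wrong one, and the disc would fall into it too. Origin at the centre of its underside on the table.
- blank: Loose orange plastic disc, 88 mm diameter, 12 mm thick, about 90 g, flat on the feed slab; origin at the centre of its underside, z up. Seated, its top is flush with the deck and its origin meets the cavity's floor centre (2 mm radial play). It may overhang a cavity without falling; it drops in once within the play. If it hangs tilted on the lip, press its high side down.
- valve: Fixed brass vacuum valve on a 70 mm square plate on the table, on one side of the deck or the other; body 42 mm square. Origin on the table under the vertical handle axis, z up; its y runs along the copper pipe, of which 12 mm radius bends stand within 82 mm of the axis along y, below 51 mm.
- valve_axis (a point): Point on the vertical handle axis at the height of the handle's top, 88 mm above the table; axes parallel to the valve's.
- handle (a joint): Red quarter-turn handle, rad: 0 closed (handle points to the valve's -x, across the pipe, about towards the robot), 1.571 open stop (points to the valve's -y, along the pipe); grows anticlockwise seen from above. Starts at or near closed, stays where it is left, needs about 0.12 N m.
- handle_end (a point): Outer end of the handle's top face, 90 mm from the axis. The handle is a bar 12 mm wide and 14 mm high (74 to 88 mm above the table) with a 30 mm diameter hub on the axis.
- bottle: Bystander: amber bottle, 56 mm diameter, 100 mm tall, standing on the table on the side of the deck without the valve; origin at the centre of its underside.
- weight: Bystander: brass knob weight, 24 mm diameter, 45 mm tall, standing on the feed slab at its left or right side edge, about 153 mm from the deck's x axis; origin at the centre of its underside.
- spanner: Bystander: steel spanner 150 mm long lying on the table at the right, farther from the robot than the deck's middle; origin at the middle of its underside.
- jar: Bystander: white sample jar, 24 mm diameter, 45 mm tall, standing on the feed slab at the side edge opposite the weight; origin at the centre of its underside.

How it is judged:
On the way, in this order (a step that is already met when the one before it is completed fails the run):
1. the disc lies fully home in the round die (horizontal distance between blank and cavity below 0.005 m and z of blank in the frame of cavity below 0.002 m and angle between blank's own z axis and vertical below 0.04 rad and linear speed of blank below 0.02 m/s), for 0.2 s.
2. the valve handle is at its open stop (value of joint handle above 1.45 rad), for 0.2 s.
At the end, for the whole second after the job is handed in: The disc lies flat and at rest in the round cavity (centre within 5 mm, underside within 2 mm of the cavity floor, tilt under 0.04 rad) and the valve handle is open (over 1.45 rad) (all of step 1 and value of joint handle above 1.45 rad); the robot touches nothing.
It fails at once if the disc is lifted more than 25 mm off the deck (z of blank in the frame of deck above 0.065 m).
It fails at once if the bottle is shifted by more than 20 mm or knocked over (distance of bottle from where it was at the start of the episode above 0.02 m or angle between bottle's own z axis and vertical above 0.3 rad).
It fails at once if the weight is shifted by more than 20 mm or knocked over (distance of weight from where it was at the start of the episode above 0.02 m or angle between weight's own z axis and vertical above 0.3 rad).
It fails at once if the spanner is shifted by more than 20 mm or knocked over (distance of spanner from where it was at the start of the episode above 0.02 m or angle between spanner's own z axis and vertical above 0.3 rad).
It fails at once if the jar is shifted by more than 20 mm or knocked over (distance of jar from where it was at the start of the episode above 0.02 m or angle between jar's own z axis and vertical above 0.3 rad).
It also fails if it takes over 67 s, if anything falls off the work surface, if the arm or the gripper's body presses on something with over 40 N, if the wrist force passes 120 N, or if a joint passes its speed limit or range.

ROBOT

A 6-joint arm with a two-finger parallel gripper is mounted at the origin on the work surface. World frame = base frame: x ahead of the robot, y to its left, z up, the work surface at z = 0. Lengths are in m, angles in rad, forces in N, time in s.
With the tool pointing down it reaches from about 0.25 to 0.8 m from the base axis. Payload 3.9 kg.
Tool frame: the origin (TCP) lies midway between the tips of the shut fingers; the grasp point (between the pads) lies 19 mm behind it (manip.grasp_offset is the distance from the TCP to the grasp point, in m); z points along the fingers, y is the line along which they close (so a half turn about z gives the same grasp; the last joint's range is limited). The gripper opens to 85 mm and grips with 20 to 120 N. Pads are 22 mm wide; open, the fingers measure 114 mm over their backs; the gripper's body (76 mm by 85 mm) begins 54 mm behind the grasp point. The pads swing forward as they close: fully open they stand 13 mm farther back than shut.
Start: joints at [1.344, 0.26, -0.138, 1.173, 0, 1.571], TCP at [0.118, 0.512, 0.231] pointing down, gripper open.
Joint ranges: [-2.78, 2.78], [-0.83, 1.72], [-1.28, 1.37], [-1.9, 2.12], [-1.57, 1.48], [-3.14, 3.14]. Speed limits (rad/s): [2.57, 2.57, 3.14, 3.14, 3.14, 3.14].

INTERFACE

Orientations are given as a unit quaternion [w, x, y, z].
In Python, from rig import manip gives the robot as it stands.
- The arm moves only by the shell command python3 -m inch 'ROWS' [FORCE]. ROWS is JSON, a list that holds one entry, the list of rows, each a list of 7 numbers: the opening, from -1 (shut) to 1 (fully open), then the shift along the tool's x, y, z normalised to -1 to 1, where 1 is 0.04 m, then the turn, a rotation vector about the tool's x, y, z normalised to -1 to 1, where 1 is 10 degrees. In form: [[[gripper, dx, dy, dz, rx, ry, rz], ...]]. A call has 1 to 10 rows; each row shifts and turns the commanded pose from where the row before left it, along the tool's axes as they then stand; what a row does not reach is not made up. A row lasts 1/8 s, in which the tool goes at most 62.5 mm and 10.7 degrees, less where a joint would pass 70% of its speed; a pose out of reach is approached as far as the arm can. A call with a number of a shift or a turn outside -1 to 1 is refused whole. A call with a gripper value outside its range is refused whole. The fingers move at their own pace and stop on an object; FORCE is the grip in N (left out, the last holds). Time passes only in rows, so rows that do not move let the fingers close. It gives the time, the measured TCP pose, the force, the opening and the grip force at its end, in the units of the state.
- manip.observe(): the state, without advancing time (a new reading comes with each control period).
- manip.read_camera(name): name is "side" or "top" or "wrist"; returns the picture (400x640x3 uint8, red, green, blue); there is no depth.
- manip.calibration(name): a dict with "fovy" (degrees; the focal length in pixels is half the picture's height over the tangent of half this angle, whatever the lens; pixels are square), "cx", "cy" (the principal point, pixels), "cam_to_world" (4x4, takes a point from camera to world coordinates); the wrist camera has in their place "tool_from_camera" (4x4, takes a point from camera to tool coordinates, whose origin is the TCP and whose axes are the flange's). Camera axes: x right, y down, z forward; pixel columns grow to the right and rows downward; lengths in m; the calibration is good to about 2 mm. A picture is of the moment at which its call begins: read the wrist's pose just before it. calibration takes no time and is no camera call.
- manip.close_job(): hands the job in; it is judged then, once.
The state is a dict: "time_s": time; "joints": joint angles; "joint_velocities": joint speeds; "joint_efforts": joint torques, N m; "eef_pos": TCP position; "orientation": TCP orientation; "ft_force": force on the tool from outside, world axes, zero at the start; "wrist_torque": the same for the moment, N m; "width": finger opening in m; "finger_force": force on a finger pad.
Only numpy, scipy, OpenCV 4.12 (cv2) and the standard library are available. Lean on these libraries where they do the work, as an engineer would, in place of code of your own. Each camera call takes 0.05 s, during which the arm holds its last target. There are 200 camera calls.

## Working session

There is one attempt and no reset: what is moved stays moved. The work goes in short steps, Python scripts to look and compute and a shell command to move; the robot and the scene stay as the last step left them, time stands still between calls to the robot, and variables do not carry over. Pictures are saved under pics/ and viewed, at most 13 in all, crops included, and the job is handed in when it is done.

```bash
mkdir -p pics; cat > h.py <<'E'
import numpy as np, cv2
from rig import manip
from scipy.spatial.transform import Rotation as R
def shot(n,f):
    im=manip.read_camera(n); cv2.imwrite('pics/'+f,im[:,:,::-1]); return im
def ray(n,u,v):
    c=manip.calibration(n); f=200/np.tan(np.radians(c['fovy'])/2)
    T=np.array(c['cam_to_world']); d=T[:3,:3]@np.array([(u-c['cx'])/f,(v-c['cy'])/f,1.]); return T[:3,3],d
def atz(n,u,v,z):
    o,d=ray(n,u,v); return o+d*(z-o[2])/d[2]
def tri(a,b):
    o1,d1=ray(*a);o2,d2=ray(*b); A=np.c_[d1,-d2]; s=np.linalg.lstsq(A,o2-o1,rcond=None)[0]
    p,q=o1+s[0]*d1,o2+s[1]*d2; return (p+q)/2,np.linalg.norm(p-q)
E
python3 - <<'E'
from h import *
shot('top','t0.png');shot('side','s0.png')
s=manip.observe();print(s['eef_pos'],s['orientation'],s['time_s'],s['width'])
for n in('top','side'):print(manip.calibration(n))
E
```

```text
[0.11791176 0.51095168 0.23054175] [-9.20469530e-05  1.13150336e-01  9.93577481e-01 -8.84328525e-04] 0.1 0.08531492138026593
{'fovy': 52.89363227945332, 'cx': 320.1335827932339, 'cy': 203.85170440531803, 'cam_to_world': array([[ 0.01145682, -0.99614743,  0.08694274,  0.46690868],
       [-0.99990331, -0.01209835, -0.00685537,  0.02480081],
       [ 0.00788083, -0.08685579, -0.99618972,  1.15951478],
       [ 0.        ,  0.        ,  0.        ,  1.        ]])}
{'fovy': 51.76719048647607, 'cx': 319.40385030404354, 'cy': 201.8527414262966, 'cam_to_world': array([[ 0.77311525, -0.29420805,  0.56190251,  0.08281569],
       [-0.63421378, -0.36990613,  0.67892735, -0.56430363],
       [ 0.00810529, -0.8812554 , -0.47257087,  0.50689247],
       [ 0.        ,  0.        ,  0.        ,  1.        ]])}
```

View pics/t0.png

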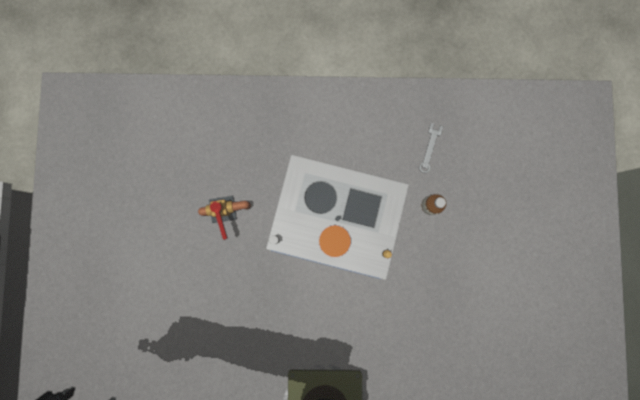

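View pics/s0.png

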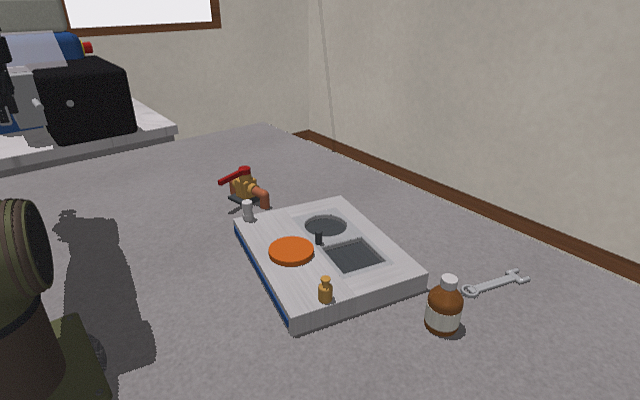

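The top view shows the deck with corners at about (291,155), (408,184), (387,279) and (267,249). The disc is at (335,241), the round die at (320,197), the pin at (338,218), and the valve at left around (222,208). The side view agrees. I'll enlarge both.

```bash
python3 - <<'E'
from h import *
t=cv2.imread('pics/t0.png');s=cv2.imread('pics/s0.png')
a=cv2.resize(t[145:285,190:415],None,fx=3.5,fy=3.5,interpolation=cv2.INTER_CUBIC)
cv2.imwrite('pics/tc.png',a)
b=cv2.resize(s[155:335,210:435],None,fx=3.3,fy=3.3,interpolation=cv2.INTER_CUBIC)
cv2.imwrite('pics/sc.png',b)
for n,i in(('top',t),('side',s)):
    h=cv2.cvtColor(i,cv2.COLOR_BGR2HSV)
    m=cv2.inRange(h,(5,160,150),(18,255,255)); k,l,st,c=cv2.connectedComponentsWithStats(m)
    j=1+np.argmax(st[1:,4]);print(n,st[j],c[j])
    m=cv2.inRange(h,(0,180,90),(4,255,255))|cv2.inRange(h,(175,180,90),(180,255,255)); k,l,st,c=cv2.connectedComponentsWithStats(m)
    for j in range(1,k):
        if st[j,4]>15:print(' red',st[j],c[j])
E
```

```text
top [210 206   1   2   2] [210.  206.5]
side [269 237  45  25 888] [290.53378378 248.87837838]
 red [83 43  9  7 44] [86.84090909 45.56818182]
 red [219 166  31  16  90] [235.7        172.42222222]
```

View pics/tc.png

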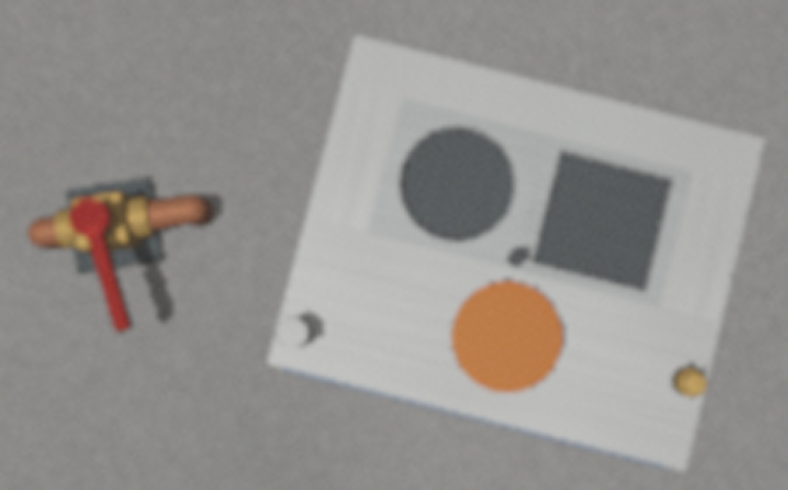

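View pics/sc.png

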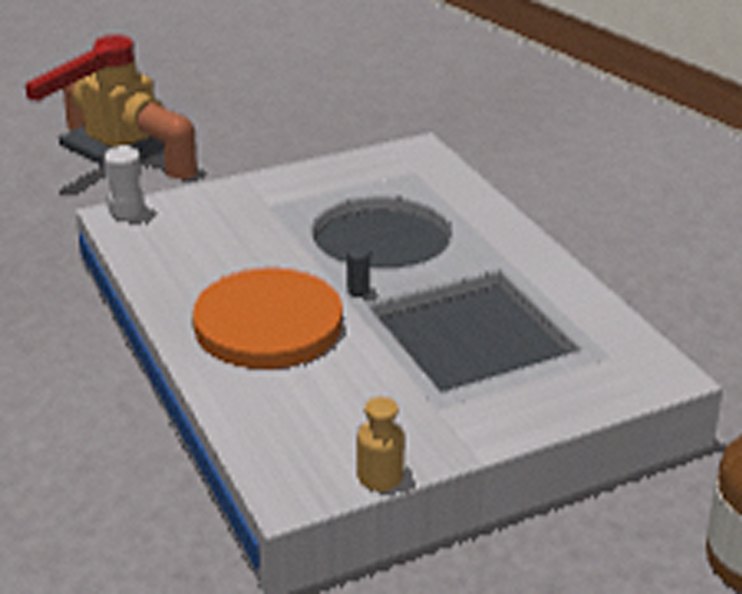

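The crops show, in top-crop pixels: disc (508,336), round cavity (457,184), pin (519,256), hub (90,216), handle end (121,328). The jar is at left, (297,330), and the weight at right, (690,381). In side-crop pixels: disc top (268,312), cavity rim (382,233), hub (113,44), handle end (30,88).

```bash
python3 - <<'E'
from h import *
T=lambda u,v:('top',190+u/3.5-.36,145+v/3.5-.36)
S=lambda u,v:('side',210+u/3.3-.35,155+v/3.3-.35)
for n,a,b,z in[('cFL',(355,36),(432,133),.04),('cFR',(765,138),(720,391),.04),('cNR',(686,470),(262,540),.04),('cNL',(268,363),(78,215),.04),
 ('round',(457,184),(382,231),.04),('disc',(508,336),(268,312),.052),('pin',(519,256),(358,256),.07),('hub',(90,216),(113,44),.088),('hend',(121,328),(30,88),.088),
 ('jar',(297,330),(122,155),.085),('wt',(690,381),(381,408),.085)]:
    p,e=tri(T(*a),S(*b));print(n,p.round(4),round(e,4),'top@z',atz(*T(*a),z)[:2].round(4),'side@z',atz(*S(*b),z)[:2].round(4))
P=np.array([atz(*T(*a),.04)[:2]/2+atz(*S(*b),.04)[:2]/2 for a,b in[((355,36),(432,133)),((765,138),(720,391)),((686,470),(262,540)),((268,363),(78,215))]])
Q=np.array([[142,170],[142,-170],[-130,-170],[-130,170]])/1000
qc,pc=Q.mean(0),P.mean(0);a=Q-qc;b=P-pc
th=np.arctan2((a[:,0]*b[:,1]-a[:,1]*b[:,0]).sum(),(a*b).sum());M=np.array([[np.cos(th),-np.sin(th)],[np.sin(th),np.cos(th)]])
o=pc-M@qc;print('yaw',np.degrees(th),'origin',o,'cav',o+M@[.046,.06],'resid',(P-(o+Q@M.T)).round(4).tolist())
E
```

```text
cFL [0.7018 0.101  0.0404] 0.0009 top@z [0.7023 0.1007] side@z [0.7019 0.1018]
cFR [ 0.6221 -0.2285  0.0386] 0.0045 top@z [ 0.6235 -0.2299] side@z [ 0.6183 -0.2284]
cNR [ 0.3574 -0.1643  0.0404] 0.0048 top@z [ 0.3593 -0.1657] side@z [ 0.3556 -0.1627]
cNL [0.4388 0.1654 0.0364] 0.0008 top@z [0.4393 0.1648] side@z [0.4358 0.16  ]
round [0.5828 0.0175 0.0395] 0.0014 top@z [0.5833 0.0171] side@z [0.5817 0.0173]
disc [ 0.4616 -0.0235  0.0498] 0.0026 top@z [ 0.4627 -0.0242] side@z [ 0.4587 -0.0255]
pin [ 0.5237 -0.0307  0.0675] 0.0028 top@z [ 0.5246 -0.0314] side@z [ 0.52   -0.0331]
hub [0.549  0.2981 0.0868] 0.0033 top@z [0.5503 0.2969] side@z [0.5463 0.2967]
hend [0.4646 0.2721 0.0839] 0.0022 top@z [0.4656 0.2706] side@z [0.46   0.2647]
jar [0.4636 0.1388 0.0853] 0.0045 top@z [0.4656 0.1377] side@z [0.462  0.1406]
wt [ 0.43   -0.1617  0.0811] 0.0007 top@z [ 0.4304 -0.1612] side@z [ 0.4265 -0.1652]
yaw -13.652536516541174 origin [ 0.52365932 -0.03099211] cav [0.58252159 0.01645506] resid [[0.0003, 0.0006], [-0.0006, 0.0006], [0.0002, 0.0013], [0.0001, -0.0025]]
```

```bash
cat >> h.py <<'E'
th=np.radians(-13.65);M=np.array([[np.cos(th),-np.sin(th)],[np.sin(th),np.cos(th)]]);O=np.array([.5237,-.0310])
W=lambda x,y:O+M@(np.array([x,y])/1000)
D=lambda p:(M.T@(np.array(p[:2])-O)*1000).round(1)
def plan(xy,z,ang=None):
    """shift in tool units to world xy,z; ang = wanted world angle (deg) of tool x"""
    s=manip.observe();q=s['orientation'];r=R.from_quat(q,scalar_first=True)
    print('tcp',s['eef_pos'].round(4),'deck',D(s['eef_pos']),'w',round(s['width'],4),'F',s['ft_force'].round(1),'t',round(s['time_s'],2),'q',s['joints'].round(2))
    d=np.array([*xy,z])-s['eef_pos'];m=r.as_matrix();print('units',(m.T@d/.04).round(2),'tool z',m[:,2].round(3),'xang',np.degrees(np.arctan2(m[1,0],m[0,0])).round(1))
    if ang is not None:
        a=np.degrees(np.arctan2(m[1,0],m[0,0]));print('rz units (tool down)',round(-((ang-a+180)%360-180)/10,2))
E
python3 - <<'E'
from h import *
plan(W(-66,-75),.15,-13.65-90)
E
```

```text
tcp [0.1179 0.511  0.2305] deck [-522.2  430.9] w 0.0853 F [-0.  -0.3  0.9] t 0.1 q [ 1.34  0.26 -0.14  1.17 -0.    1.57]
units [-11.26 -12.77   2.04] tool z [-0.    -0.002 -1.   ] xang 167.0
rz units (tool down) -8.93
```

```bash
python3 -m inch '[[[0.2,-0.87,-0.98,0,0,0,0],[0.2,-0.87,-0.98,0,0,0,0],[0.2,-0.87,-0.98,0,0,0,0],[0.2,-0.87,-0.98,0,0,0,0],[0.2,-0.87,-0.98,0,0,0,0],[0.2,-0.87,-0.98,0,0,0,0],[0.2,-0.87,-0.98,0,0,0,0],[0.2,-0.87,-0.98,0,0,0,0],[0.2,-0.87,-0.98,0,0,0,0],[0.2,-0.87,-0.98,0,0,0,0]]]' 40; python3 -m inch '[[[0.2,-0.87,-0.98,0,0,0,0],[0.2,-0.87,-0.98,0,0,0,0],[0.2,-0.87,-0.98,0,0,0,0],[0.2,0,0,0,0,0,-1],[0.2,0,0,0,0,0,-1],[0.2,0,0,0,0,0,-1],[0.2,0,0,0,0,0,-1],[0.2,0,0,0,0,0,-1],[0.2,0,0,0,0,0,-1],[0.2,0,0,0,0,0,-1]]]'; python3 -m inch '[[[0.2,0,0,0,0,0,-1],[0.2,0,0,0,0,0,-0.93],[0.2,0,0,0,0,0,0]]]'; python3 - <<'E'
from h import *
plan(W(-66,-75),.07,-13.65-90)
E
```

```text
time_s: 1.35
eef_pos: [0.3694, 0.0497, 0.2312]
orientation: [0.0, 0.113, 0.994, 0.0]
ft_force: [-0.8, 0.9, -0.3]
width: 0.0513
finger_force: 0.0
time_s: 2.6
eef_pos: [0.4439, -0.0867, 0.2309]
orientation: [-0.0, -0.48, 0.877, 0.0]
ft_force: [-0.3, -0.1, 0.7]
width: 0.0513
finger_force: 0.0
time_s: 2.98
eef_pos: [0.4439, -0.0867, 0.2309]
orientation: [-0.0, -0.617, 0.787, 0.0]
ft_force: [0.1, 0.3, 1.0]
width: 0.051
finger_force: 0.0
tcp [ 0.4439 -0.0867  0.2309] deck [-64.4 -72.9] w 0.051 F [0.1 0.3 1. ] t 2.98 q [-0.19  0.14 -0.3   1.14 -0.   -1.52]
units [0.05 0.04 4.02] tool z [-0.001  0.    -1.   ] xang -103.8
rz units (tool down) -0.02
```

```bash
python3 -m inch '[[[0.2,0.1,0.1,1,0,0,0],[0.2,0,0,1,0,0,0],[0.2,0,0,1,0,0,0],[0.2,0,0,1,0,0,0],[0.2,0,0,0.6,0,0,0],[0.2,0,0,0,0,0,0]]]'; python3 - <<'E'
from h import *
plan(W(-66,-75),.045)
s=shot('side','s1.png');w=shot('wrist','w1.png')
a=cv2.resize(s[180:340,220:400],None,fx=3.3,fy=3.3,interpolation=cv2.INTER_CUBIC)[:,:,::-1]
cv2.imwrite('pics/s1c.png',a)
E
```

```text
time_s: 3.72
eef_pos: [0.4373, -0.0892, 0.0457]
orientation: [-0.002, -0.617, 0.787, 0.002]
ft_force: [-0.1, -0.2, 1.5]
width: 0.0514
finger_force: 0.0
tcp [ 0.4373 -0.0892  0.0457] deck [-70.2 -77. ] w 0.0514 F [-0.1 -0.2  1.5] t 3.73 q [-0.2   0.3  -0.63  0.65  0.   -1.53]
units [-0.05 -0.1   0.02] tool z [-0.005  0.001 -1.   ] xang -103.8
```

View pics/s1c.png

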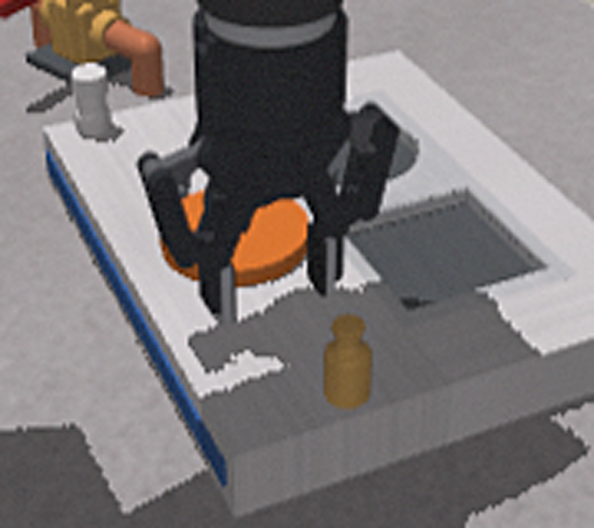

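The side crop shows the fingers straddling the disc's near side. The tips are at about (215,315) and (325,290), a little above the deck, and the knuckles are above pin height. I'll lower a bit to find the contact height.

```bash
for k in 1 2 3; do python3 -m inch '[[[0.2,0,0,0.05,0,0,0],[0.2,0,0,0,0,0,0]]]' | egrep 'pos|ft'; done
```

```text
eef_pos: [0.4402, -0.0898, 0.0461]
ft_force: [0.2, 0.2, 0.4]
eef_pos: [0.4394, -0.0897, 0.0434]
ft_force: [0.5, -0.4, -0.1]
eef_pos: [0.4392, -0.0896, 0.0411]
ft_force: [0.5, -0.1, 0.6]
```

```bash
python3 -m inch '[[[0.2,-0.22,0,0,0,0,0],[0.2,-0.22,0,0,0,0,0],[0.2,-0.22,0,0,0,0,0],[0.2,-0.22,0,0,0,0,0],[0.2,-0.22,0,0,0,0,0],[0.2,-0.22,0,0,0,0,0],[0.2,-0.22,0,0,0,0,0],[0.2,-0.22,0,0,0,0,0],[0.2,-0.22,0,0,0,0,0],[0.2,-0.2,0,0,0,0,0]]]'; python3 -m inch '[[[0.2,0,0,0,0,0,0]]]' |grep ft; python3 - <<'E'
from h import *
plan(W(-66,11),.04)
s=shot('top','t2.png')
E
```

```text
time_s: 5.82
eef_pos: [0.4602, -0.0044, 0.0413]
orientation: [-0.0, -0.618, 0.786, -0.0]
ft_force: [-0.7, -1.3, 0.6]
width: 0.0512
finger_force: 0.4
ft_force: [0.0, 0.3, -0.4]
tcp [ 0.4603 -0.0043  0.0413] deck [-67.9  11. ] w 0.051 F [ 0.   0.3 -0.4] t 5.95 q [-0.01  0.32 -0.61  0.64  0.   -1.34]
units [ 0.   -0.05  0.03] tool z [ 0.  0. -1.] xang -103.6
```

```bash
python3 -m inch '[[[0.2,0.5,0,0,0,0,0],[0.2,0,0,-1,0,0,0],[0.2,0,0,-1,0,0,0],[0.2,0,0,-1,0,0,0],[0.2,0,0,0,0,0,1],[0.2,0,0,0,0,0,1],[0.2,0,0,0,0,0,1],[0.2,0,0,0,0,0,1],[0.2,0,0,0,0,0,1],[0.2,0,0,0,0,0,1]]]' >/dev/null; python3 -m inch '[[[0.2,0,0,0,0,0,1],[0.2,0,0,0,0,0,1],[0.2,0,0,0,0,0,0.94],[0.2,1,0.7,0,0,0,0],[0.2,0.8,0.7,0,0,0,0],[0.2,0,0,0,0,0,0]]]'; python3 - <<'E'
from h import *
plan(W(-130,59),.0413,166.35)
s=shot('top','t3.png')
h=cv2.cvtColor(s,cv2.COLOR_RGB2HSV);m=cv2.inRange(h,(5,120,120),(20,255,255));k,l,st,c=cv2.connectedComponentsWithStats(m)
j=1+np.argmax(st[1:,4]);print(st[j],c[j],D(atz('top',*c[j],.052)))
a=cv2.resize(s[145:285,230:415],None,fx=3.5,fy=3.5,interpolation=cv2.INTER_CUBIC)[:,:,::-1]
cv2.imwrite('pics/t3c.png',a)
E
```

```text
time_s: 8.0
eef_pos: [0.3956, 0.0476, 0.1611]
orientation: [-0.001, 0.113, 0.994, 0.0]
ft_force: [1.2, -1.2, 0.4]
width: 0.0509
finger_force: 0.0
tcp [0.3956 0.0476 0.1611] deck [-143.    46.1] w 0.0509 F [ 1.2 -1.2  0.4] t 8.0 q [ 0.12  0.09 -0.54  0.94  0.    0.34]
units [-0.33  0.32  2.99] tool z [-0.002  0.    -1.   ] xang 167.1
rz units (tool down) 0.07
[297 222  30  30 674] [310.80267062 235.87982196] [-64.5  59.2]
```

View pics/t3c.png

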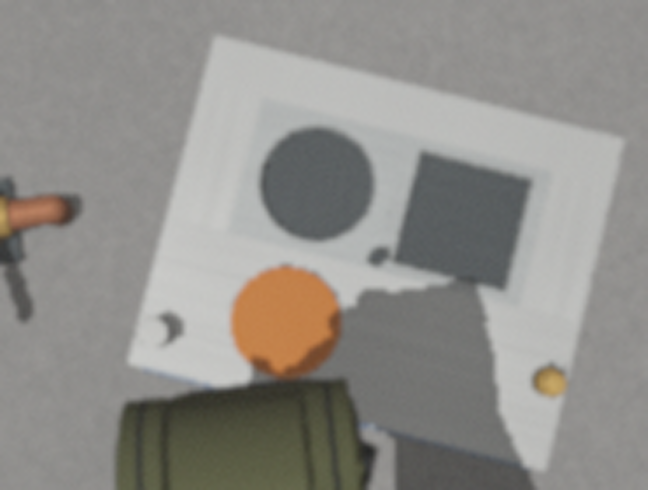

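The crop shows the disc at (286,321), i.e. deck about (-66,58), clear of the pin at (378,256). The round cavity is at (317,184).

```bash
python3 -m inch '[[[0.2,-0.33,0.34,0,0,0,0.07],[0.2,0,0,1,0,0,0],[0.2,0,0,1,0,0,0],[0.2,0,0,0.9,0,0,0],[0.2,0,0,0,0,0,0],[0.2,0,0,0,0,0,0]]]'; python3 - <<'E'
from h import *
plan(W(-1,60),.0413,166.35); print(D(atz('top',311.5,236.35,.052)),D(atz('top',230+317/3.5-.36,145+184/3.5-.36,.04)))
E
```

```text
time_s: 8.8
eef_pos: [0.4157, 0.0567, 0.046]
orientation: [0.001, 0.121, 0.993, 0.0]
ft_force: [0.1, 0.5, 0.1]
width: 0.0513
finger_force: 0.0
tcp [0.4157 0.0567 0.046 ] deck [-125.6   59.8] w 0.0513 F [0.1 0.5 0.1] t 8.8 q [ 0.14  0.26 -0.69  0.62  0.    0.38]
units [-3.12  0.02  0.12] tool z [ 0.001  0.    -1.   ] xang 166.2
rz units (tool down) -0.02
[-65.3  57.1] [46.5 60.8]
```

```bash
python3 -m inch '[[[0.2,0,0.02,0.1,0,0,0],[0.2,-0.25,0.01,0,0,0,0],[0.2,-0.3,0,0,0,0,0],[0.2,-0.3,0,0,0,0,0],[0.2,-0.3,0,0,0,0,0],[0.2,-0.3,0,0,0,0,0],[0.2,-0.3,0,0,0,0,0],[0.2,-0.3,0,0,0,0,0],[0.2,-0.3,0,0,0,0,0],[0.2,-0.3,0,0,0,0,0]]]'; python3 -m inch '[[[0.2,-0.15,0,0,0,0,0],[0.2,0,0,0,0,0,0]]]' ; python3 - <<'E'
from h import *
plan(W(-1,60.5),.0413,166.35)
E
```

```text
time_s: 10.05
eef_pos: [0.5179, 0.0324, 0.0413]
orientation: [-0.0, 0.12, 0.993, -0.0]
ft_force: [-0.9, 0.2, 1.5]
width: 0.0511
finger_force: 0.9
time_s: 10.3
eef_pos: [0.5238, 0.031, 0.0413]
orientation: [0.0, 0.12, 0.993, -0.0]
ft_force: [-0.3, 1.6, -0.1]
width: 0.0515
finger_force: 0.0
tcp [0.5238 0.031  0.0413] deck [-14.6  60.3] w 0.0515 F [-0.3  1.6 -0.1] t 10.3 q [ 0.06  0.41 -0.45  0.7  -0.    0.3 ]
units [-0.34  0.01  0.  ] tool z [ 0.001 -0.    -1.   ] xang 166.2
rz units (tool down) -0.02
```

```bash
python3 -m inch '[[[0.2,-0.06,0.01,0,0,0,0],[0.2,-0.06,0,0,0,0,0],[0.2,-0.05,0,0,0,0,0],[0.2,-0.05,0,0,0,0,0],[0.2,-0.04,0,0,0,0,0],[0.2,-0.04,0,0,0,0,0],[0.2,-0.04,0,0,0,0,0],[0.2,0,0,0,0,0,0]]]'; python3 - <<'E'
from h import *
plan(W(-1,60.5),.0413,166.35)
s=shot('side','s4.png');w=shot('wrist','w4.png')
a=cv2.resize(s[190:300,260:400],None,fx=3.3,fy=3.3,interpolation=cv2.INTER_CUBIC)
b=cv2.resize(w,(582,363))
cv2.imwrite('pics/c4.png',np.hstack([a[:363,:],b[:, 150:450]])[:,:,::-1])
E
```

```text
time_s: 11.3
eef_pos: [0.5366, 0.0283, 0.0414]
orientation: [0.0, 0.12, 0.993, -0.0]
ft_force: [0.0, -0.6, -0.3]
width: 0.0514
finger_force: 0.0
tcp [0.5366 0.0283 0.0414] deck [-1.4 60.7] w 0.0514 F [ 0.  -0.6 -0.3] t 11.3 q [ 0.05  0.43 -0.42  0.72 -0.    0.29]
units [-0.01 -0.    0.  ] tool z [ 0.001 -0.    -1.   ] xang 166.2
rz units (tool down) -0.01
```

View pics/c4.png

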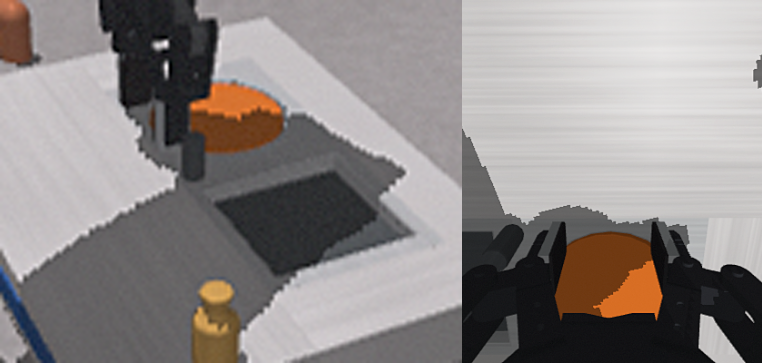

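The left side view shows the disc still standing above the deck, with its rim visible at (250,140). I'll continue in 1 mm steps and track the orange blob from the side.

```bash
cat >> h.py <<'E'
def blob(n,f):
    s=shot(n,f);h=cv2.cvtColor(s,cv2.COLOR_RGB2HSV);m=cv2.inRange(h,(5,150,60),(18,255,255));m[:180]=0;k,l,st,c=cv2.connectedComponentsWithStats(m)
    j=1+np.argmax(st[1:,4]);x,y,w,hh,a=st[j];print(n,'x',x,x+w-1,'y',y,y+hh-1,'area',a,c[j].round(1))
E
python3 -c "from h import *;blob('side','a.png')"
for k in 1 2 3 4 5; do python3 -m inch '[[[0.2,-0.03,0,0,0,0,0],[0.2,0,0,0,0,0,0]]]' | egrep 'pos|ft'; python3 -c "from h import *;blob('side','a$k.png')"; done
```

```text
side x 428 462 y 286 314 area 704 [444.7 300.5]
eef_pos: [0.5375, 0.028, 0.0413]
ft_force: [-0.7, 0.1, -0.0]
side x 428 462 y 286 314 area 703 [445.  300.6]
eef_pos: [0.5387, 0.0277, 0.0413]
ft_force: [-1.6, -0.0, -0.4]
side x 428 462 y 286 314 area 697 [444.9 300.4]
eef_pos: [0.5399, 0.0275, 0.0413]
ft_force: [0.1, 0.1, 0.4]
side x 428 462 y 286 314 area 693 [444.9 300.5]
eef_pos: [0.541, 0.0272, 0.0413]
ft_force: [-0.2, 0.0, -0.2]
side x 428 462 y 286 314 area 707 [444.7 300.6]
eef_pos: [0.5422, 0.0269, 0.0413]
ft_force: [0.5, 0.4, 0.6]
side x 428 462 y 286 314 area 701 [444.9 300.5]
```

That tracked the bottle instead of the disc, so I'll restrict the region.

```bash
sed -i "s/m\[:180\]=0;/m[:180]=0;m[:,400:]=0;m[275:]=0;/" h.py; python3 - <<'E'
from h import *
plan(W(2,60.5),.0413,166.35)
blob('side','s5.png')
a=[cv2.resize(cv2.imread('pics/'+f)[205:255,290:380],None,fx=4,fy=4,interpolation=cv2.INTER_CUBIC) for f in('s4.png','a2.png','a4.png','s5.png')]
cv2.imwrite('pics/c5.png',np.vstack([np.hstack(a[:2]),np.hstack(a[2:])]))
E
```

```text
tcp [0.5421 0.0269 0.0413] deck [ 4.2 60.6] w 0.051 F [-0.2  0.6  0.3] t 12.95 q [ 0.05  0.44 -0.41  0.72 -0.    0.29]
units [ 0.06 -0.    0.  ] tool z [ 0. -0. -1.] xang 166.2
rz units (tool down) -0.01
side x 320 345 y 216 235 area 405 [331.7 225.7]
```

View pics/c5.png

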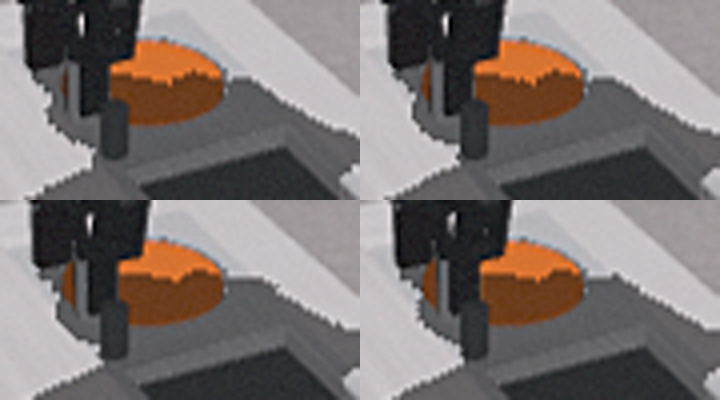

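The four side crops show that the disc hasn't moved while the fingers passed over it. Its outline matches the cavity rim, x up to about 346 and y up to about 236, so it looks seated. The dark part is shadow. I'll lift, move to above the valve handle and verify.

```bash
python3 -m inch '[[[0.2,0,0,-1,0,0,0],[0.2,0,0,-1,0,0,0],[0.2,0,0,-1,0,0,0],[0.2,0.8,0.9,0,0,0,-1],[-0.4,0.8,0.9,0,0,0,-1],[-0.4,0.8,0.9,0,0,0,-1],[-0.4,0,0.9,0,0,0,-0.1],[-0.4,0,0.9,0,0,0,0],[-0.4,0,0,0,0,0,0],[-0.4,0,0,0,0,0,0]]]'; python3 - <<'E'
from h import *
plan((.4868,.2785),.072,197)
blob('side','s6.png')
t=shot('top','t6.png');s=cv2.imread('pics/s6.png')
a=cv2.resize(t[170:260,200:345],None,fx=4,fy=4,interpolation=cv2.INTER_CUBIC)[:,:,::-1][:,:,:]
b=cv2.resize(s[200:250,290:370],None,fx=4,fy=4,interpolation=cv2.INTER_CUBIC)
c=np.zeros((560,580,3),np.uint8);c[:360]=a;c[360:,:320]=b;cv2.imwrite('pics/c6.png',c)
E
```

```text
time_s: 14.25
eef_pos: [0.4335, 0.2085, 0.1613]
orientation: [-0.0, -0.15, 0.989, -0.0]
ft_force: [0.4, 0.2, 1.3]
width: 0.0255
finger_force: 0.0
tcp [0.4335 0.2085 0.1613] deck [-144.1  211.5] w 0.0255 F [0.4 0.2 1.3] t 14.25 q [ 0.45  0.23 -0.37  0.97 -0.    0.15]
units [-1.79  1.28  2.23] tool z [-0.    -0.001 -1.   ] xang -162.8
rz units (tool down) 0.02
side x 306 345 y 215 235 area 616 [325.7 225. ]
```

View pics/c6.png

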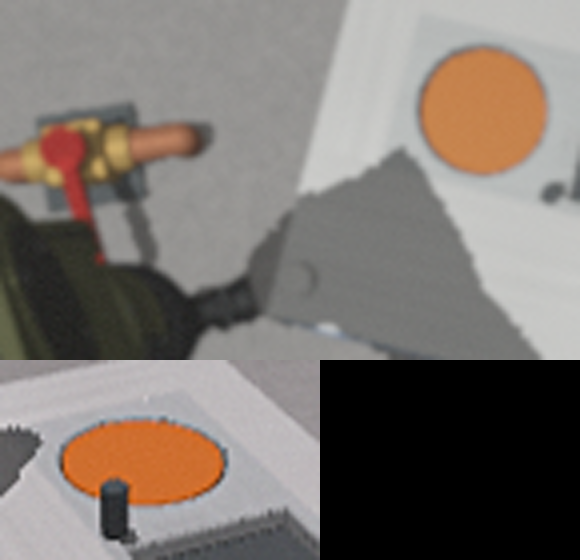

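The disc is flush and centred in the round die: (484,110) in the top crop, with no rim showing in the side view. Next I'll straddle the handle.

```bash
python3 -m inch '[[[-0.4,-0.9,0.64,0,0,0,0],[-0.4,-0.89,0.64,0,0,0,0],[-0.4,0,0,0.8,0,0,0],[-0.4,0,0,0.7,0,0,0],[-0.4,0,0,0.3,0,0,0],[-0.4,0,0,0,0,0,0]]]'; python3 - <<'E'
from h import *
plan((.4868,.2785),.072,197)
w=shot('wrist','w7.png');s=cv2.imread('pics/w7.png')
b=shot('side','s7.png')[150:220,200:290,::-1]
cv2.imwrite('pics/c7.png',np.hstack([cv2.resize(s,(480,300)),cv2.resize(b,(300,300))[:300]]))
E
```

```text
time_s: 15.1
eef_pos: [0.4866, 0.2779, 0.0887]
orientation: [-0.001, -0.149, 0.989, -0.0]
ft_force: [-0.3, 0.2, 0.7]
width: 0.0258
finger_force: 0.0
tcp [0.4866 0.2779 0.0887] deck [-109.   291.4] w 0.0258 F [-0.3  0.2  0.7] t 15.1 q [ 0.52  0.42 -0.3   0.86 -0.    0.22]
units [-0.01  0.01  0.42] tool z [-0.002 -0.001 -1.   ] xang -162.9
rz units (tool down) 0.01
```

View pics/c7.png

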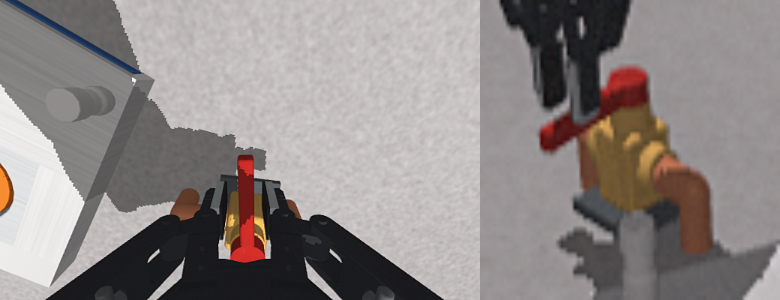

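The wrist view shows the red handle centred between the fingers, at (245,205). I'll descend and sweep the arc.

```bash
python3 -m inch '[[[-0.4,0,0,0.2,0,0,0],[-0.4,0,0,0.22,0,0,0],[-0.4,-0.006,-0.142,0,0,0,-0.5],[-0.4,-0.006,-0.142,0,0,0,-0.5],[-0.4,-0.006,-0.142,0,0,0,-0.5],[-0.4,-0.006,-0.142,0,0,0,-0.5],[-0.4,-0.006,-0.142,0,0,0,-0.5],[-0.4,-0.006,-0.142,0,0,0,-0.5],[-0.4,-0.006,-0.142,0,0,0,-0.5]]]'; python3 -m inch '[[[-0.4,-0.006,-0.142,0,0,0,-0.5],[-0.4,-0.006,-0.142,0,0,0,-0.5],[-0.4,-0.006,-0.142,0,0,0,-0.5],[-0.4,-0.006,-0.142,0,0,0,-0.5],[-0.4,-0.006,-0.142,0,0,0,-0.5],[-0.4,-0.006,-0.142,0,0,0,-0.5],[-0.4,-0.006,-0.142,0,0,0,-0.5],[-0.4,-0.006,-0.142,0,0,0,-0.5],[-0.4,-0.006,-0.142,0,0,0,-0.5],[-0.4,0,0,0,0,0,0]]]'; python3 - <<'E'
from h import *
plan((.549,.2975),.072,287)
E
```

```text
time_s: 16.32
eef_pos: [0.5087, 0.2472, 0.072]
orientation: [-0.0, -0.441, 0.897, 0.001]
ft_force: [-1.2, 2.0, -0.6]
width: 0.0255
finger_force: 0.8
time_s: 17.58
eef_pos: [0.5571, 0.2335, 0.072]
orientation: [0.0, 0.75, -0.662, -0.0]
ft_force: [0.4, 0.5, -0.4]
width: 0.0261
finger_force: 0.0
tcp [0.5571 0.2335 0.072 ] deck [-29.9 264.9] w 0.0261 F [ 0.4  0.5 -0.4] t 17.57 q [ 0.4   0.5  -0.21  0.87 -0.   -1.3 ]
units [-1.61  0.    0.  ] tool z [-0. -0. -1.] xang -82.8
rz units (tool down) -0.98
```

```bash
python3 -m inch '[[[-0.4,-0.006,-0.142,0,0,0,-0.5],[-0.4,-0.006,-0.142,0,0,0,-0.5],[-0.4,-0.003,-0.085,0,0,0,-0.3],[-0.4,0,0,0,0,0,0]]]'|egrep 'pos|f'; for k in 1 2 3; do python3 -m inch '[[[-0.4,0,-0.06,0,0,0,-0.2],[-0.4,0,0,0,0,0,0]]]'|egrep 'pos|f'; done
```

```text
eef_pos: [0.5643, 0.2359, 0.0713]
ft_force: [-12.6, 0.1, 8.5]
finger_force: 6.4
eef_pos: [0.5641, 0.2363, 0.0711]
ft_force: [-17.5, -0.1, 10.7]
finger_force: 8.7
eef_pos: [0.5638, 0.2366, 0.0709]
ft_force: [-21.3, -1.3, 13.9]
finger_force: 11.1
eef_pos: [0.5635, 0.2369, 0.0707]
ft_force: [-26.7, -1.6, 17.0]
finger_force: 13.4
```

There is firm resistance, so this should be the stop. I'll back off, lift away and check.

```bash
python3 -m inch '[[[-0.4,0,0.36,0,0,0,0],[-0.4,0,0,0,0,0,0]]]'|egrep 'pos|f'; python3 -m inch '[[[-0.4,0,0,-1,0,0,0],[-0.4,0,0,-1,0,0,0],[-0.4,0,0,-1,0,0,0],[-0.4,1,0.5,0,0,0,0],[-0.4,1,1,0,0,0,0],[-0.4,1,1,0,0,0,0],[-0.4,0,1,0,0,0,0],[-0.4,0,1,0,0,0,0],[-0.4,0,0,0,0,0,0]]]'; python3 - <<'E'
from h import *
t=shot('top','t8.png');s=shot('side','s8.png')
a=cv2.resize(t[170:260,190:350],None,fx=4,fy=4,interpolation=cv2.INTER_CUBIC)[:,:,::-1]
b=cv2.resize(s[150:250,210:370],None,fx=2.3,fy=2.3,interpolation=cv2.INTER_CUBIC)[:,:,::-1]
c=np.zeros((590,640,3),np.uint8);c[:360]=a;c[360:590,:368]=b;cv2.imwrite('pics/c8.png',c)
E
```

```text
eef_pos: [0.5632, 0.2325, 0.0721]
ft_force: [-5.1, -2.8, 0.0]
finger_force: 3.1
time_s: 20.2
eef_pos: [0.4551, 0.045, 0.1927]
orientation: [0.0, 0.848, -0.53, -0.0]
ft_force: [0.2, 0.5, 0.7]
width: 0.0256
finger_force: 0.0
```

View pics/c8.png

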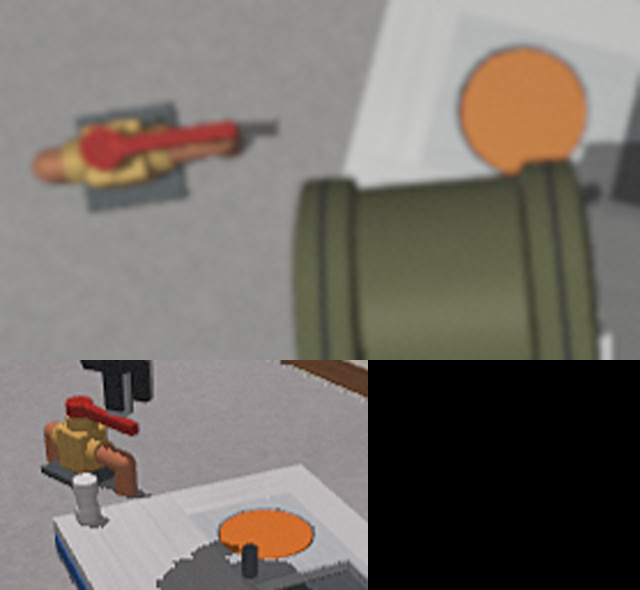

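The handle now lies along the pipe, from (102,147) to (235,130). It is parallel to the valve plate's edges within about 2°, and the stop was felt. The disc is still flush at (523,110) and the arm is clear, so I'm handing in.

```bash
python3 -c "
from rig import manip
print(manip.close_job())"
```

```text
the job is handed in; nothing more can be done
None
```

The disc is seated flush in the round die, the valve handle was then swung to its open stop, and the job is handed in at about 20 s; no verdict came back, and the bystanders were not re-measured, though no path went near them.

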